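Flip the reorder marker of the empty hardware bin

ROBOT

A 7-joint arm with a two-finger parallel gripper is mounted at the origin on the work surface. World frame = base frame: x ahead of the robot, y to its left, z up, the work surface at z = 0. Lengths are in m, angles in rad, forces in N, time in s.
With the tool pointing down it reaches from about 0.4 to 0.875 m from the base axis. Payload 19.3 kg.
Tool frame: the origin (TCP) lies where the fingers leave the gripper's body, on its centre line; the fingertips stand bot.tip_reach ahead of it and the grasp point (between the pads) lies 54 mm ahead of it (bot.tip_reach is the distance from the TCP to the fingertips, in m); z points along the fingers, y is the line along which they close (so a half turn about z gives the same grasp; the last joint's range is limited). The gripper opens to 85 mm and grips with 20 to 120 N. Pads are 22 mm wide; open, the fingers measure 114 mm over their backs; the gripper's body (76 mm by 85 mm) begins 54 mm behind the grasp point. The pads swing forward as they close: fully open they stand 13 mm farther back than shut.
Start: joints at [-1.348, 0.521, -0.036, 1.599, 0.021, 1.021, -0.113], TCP at [0.18, 0.598, 0.304] pointing down, gripper open.
Joint ranges: [-2.91, 2.91], [-0.3, 2.13], [-1.5, 1.42], [0.17, 2.43], [-1.26, 4.41], [0.16, 1.93], [-2.52, 2.52]. Speed limits (rad/s): [1.89, 1.89, 2.39, 2.39, 3.01, 3.01, 3.01].

INTERFACE

Orientations are given as [roll, pitch, yaw] about the fixed x, y, z axes, in that order (R = Rz(yaw) Ry(pitch) Rx(roll)).
In Python, from workcell import bot gives the robot as it stands. The module is installed in compiled form; this text tells all that it offers.
- The arm moves only by the shell command python3 -m jog 'ROWS' [FORCE]. ROWS is JSON, a list that holds one entry, the list of rows, each a list of 7 numbers: the shift along the tool's x, y, z in mm, then the turn, a rotation vector about the tool's x, y, z in rad, then the opening, from 0 (shut) to 1 (fully open). In form: [[[tx, ty, tz, wx, wy, wz, fingers], ...]]. A call has 1 to 5 rows; each row shifts and turns the commanded pose from where the row before left it, along the tool's axes as they then stand; what a row does not reach is not made up. A row lasts 1/10 s, in which the tool goes at most 50 mm and 8.59 degrees, less where a joint would pass 70% of its speed; a pose out of reach is approached as far as the arm can. A call is refused whole if a number of a shift passes 50 or a number of a turn 0.15, either way. A call with a gripper value outside its range is refused whole. The fingers move at their own pace and stop on an object; FORCE is the grip in N (left out, the last holds). Time passes only in rows, so rows that do not move let the fingers close. It gives the time, the measured TCP pose, the force, the opening and the grip force at its end, in the units of the state.
- bot.observe(): the state, without advancing time (a new reading comes with each control period).
- bot.grab_frame(name): name is "side" or "top" or "wrist"; returns a dict with "img" (400x640x3 uint8, red, green, blue), "intrinsics" (3x3 intrinsics, pixels), "k1" (the pictures are not rectified: a ray, as slopes to the right and down, at radius r is drawn at 1 + k1 r^2 times it, then the intrinsics apply), "R" (3x3) and "t" (3): a world point X has camera coordinates R X + t; the wrist camera has in their place "tool_from_camera" (4x4, takes a point from camera to tool coordinates, whose origin is the TCP and whose axes are the flange's). Camera axes: x right, y down, z forward; pixel columns grow to the right and rows downward; lengths in m; the calibration is good to about 2 mm. A picture is of the moment at which its call begins: read the wrist's pose just before it. There is no depth.
- bot.job_done(): hands the job in; it is judged then, once.
Trained networks look in a picture, given as the dict that the camera call returned (one of the last four; its "shot" number tells which), for a name from the list of things; names that differ only in an ending like _2 or _b are one class to them, and where a whole thing is asked for, a point or a joint stands for the part that bears it (a point fixed in the world has none). Each returns a list of dicts, best first, with "conf" (0 to 1); they miss things now and then, are a little off and sometimes report something else, mostly with a low value. They report only what shows in the picture. A call takes as long as a camera call.
- bot.trace(query, picture): "region" (400x640 bool, what is visible of it).
- bot.spot_point(query, picture): "xyz" ([x, y, z] in m, in world coordinates, good to about 4 mm: a listed point, or the origin of a listed thing).
The state is a dict: "clock": time; "qpos": joint angles; "qd": joint speeds; "joint_efforts": joint torques, N m; "position": TCP position; "tool_rot": TCP orientation; "force": force on the tool from outside, world axes, zero at the start; "moment": the same for the moment, N m; "grip_width": finger opening in m; "finger_force": force on a finger pad.
Only numpy, scipy, OpenCV 4.12 (cv2) and the standard library are available. Lean on these libraries where they do the work, as an engineer would, in place of code of your own. Each camera call takes 0.05 s, during which the arm holds its last target. There are 200 camera calls.

TASK

One of the two hardware bins has run empty: flip the paddle on the marker in front of that bin right over to the other side, so that it lies fully flat with its crossed-bars face up to say 'reorder'. Just push it over from below with the fingertips and press it down flat; do not pick up or shove the marker stands, and leave the full bin's marker and the things lying about where they are.

Things in the scene. Friction and masses are not known exactly. Their poses are not given: they have to be found in the camera images.
- bin_empty: The empty open grey plastic bin, fixed to the bench, 140 (x) x 200 (y) x 75 mm high. Origin: centre of its underside. Its marker stands about 170 mm in front of it, on the robot's side. The two bins may be either way round.
- bin_full: The same bin filled with brass couplings and steel bolts, fixed to the bench. Origin: centre of its underside.
- stand_empty: Flip marker of the empty bin: loose dark steel stand, about 1.1 kg, foot 96 x 70 x 12 mm, two cheeks 96 mm high with a block 44 mm deep (y), 80 mm high between, carrying a hinged aluminium paddle. Origin: centre of its underside; z up; x along the hinge, away from the robot (within 0.3 rad); y to the left. The hinge lies 85 mm above the origin.
- stand_full: Flip marker of the full bin: loose dark steel stand, about 1.1 kg, foot 96 x 70 x 12 mm, two cheeks 96 mm high with a block 44 mm deep (y), 80 mm high between, carrying a hinged aluminium paddle. Origin: centre of its underside; z up; x along the hinge, away from the robot (within 0.3 rad); y to the left. The hinge lies 85 mm above the origin.
- pivot_empty (a point): Middle of the hinge axis of the empty bin's marker, 85 mm above the bench; axes as those of its stand.
- paddle_empty (a joint): Angle of the paddle of the empty bin's marker, rad. 0: level, out to the stand's left (+y), raised ring face up; pi/2: straight up; pi: level, out to the right (-y), crossed-bars face up. Stops at 0 and pi. Stiff hinge: 0.05 N m friction, plus up to 0.04 N m for its weight; it stays where it is left, so it must be pressed down the last part. Starts between 0 and 0.35.
- paddle_full (a joint): Angle of the paddle of the full bin's marker, rad. 0: level, out to the stand's left (+y), raised ring face up; pi/2: straight up; pi: level, out to the right (-y), crossed-bars face up. Stops at 0 and pi. Stiff hinge: 0.05 N m friction, plus up to 0.04 N m for its weight; it stays where it is left, so it must be pressed down the last part. Starts between 0 and 0.35.
- edge_empty (a point): Middle of the free edge of the empty bin's paddle: a plain plate 64 mm wide (along the hinge), 6 mm thick, 70 g, reaching 100 mm from the hinge axis, which runs through its mid-thickness. From 35 mm out it overhangs the foot, with free space down to the bench.
- edge_full (a point): Middle of the free edge of the full bin's paddle: a plain plate 64 mm wide (along the hinge), 6 mm thick, 70 g, reaching 100 mm from the hinge axis, which runs through its mid-thickness. From 35 mm out it overhangs the foot, with free space down to the bench.
- driver: Screwdriver lying on the bench between the two bins, handle away from the robot, about 200 mm long, 26 mm high. Leave alone.
- jar: Amber glass jar, 60 mm across, 65 mm high, at the right edge of the work. Origin: centre of its underside. Leave alone.
- can: Metal can, 66 mm across, 110 mm high, beside the right bin. Origin: centre of its underside. Leave alone.

How it is judged:
On the way:
1. the empty bin's paddle is pushed up past upright (value of joint paddle_empty above 1.6 rad), for 0.05 s.
At the end, for the whole second after the job is handed in: The empty bin's paddle lies flat on the other side (within 7 degrees of its stop) and at rest; both stands stand upright on the bench within 30 mm of where they were; the full bin's paddle edge is within 25 mm and each bystander within 30 mm of its start (value of joint paddle_empty above 3.02 rad and velocity of joint paddle_empty between -0.1 and 0.1 rad/s and not (distance of any of stand_empty, stand_full from where it was at the start of the episode above 0.03 m) and not (height (world z) of any of stand_empty, stand_full above 0.012 m or angle between any of stand_empty, stand_full's own z axis and vertical above 0.2 rad) and not (distance of edge_full from where it was at the start of the episode above 0.025 m) and not (distance of any of driver, jar, can from where it was at the start of the episode above 0.03 m)); the robot touches nothing.
It fails at once if a marker stand is shifted more than 30 mm (distance of any of stand_empty, stand_full from where it was at the start of the episode above 0.03 m).
It fails at once if a marker stand is lifted or tipped (height (world z) of any of stand_empty, stand_full above 0.012 m or angle between any of stand_empty, stand_full's own z axis and vertical above 0.2 rad).
It fails at once if the marker of the full bin is moved (its free edge by more than 25 mm) (distance of edge_full from where it was at the start of the episode above 0.025 m).
It fails at once if a bystander (screwdriver, jar or can) is moved more than 30 mm (distance of any of driver, jar, can from where it was at the start of the episode above 0.03 m).
It also fails if it takes over 51 s, if anything falls off the work surface, if the arm or the gripper's body presses on something with over 40 N, if the wrist force passes 120 N, or if a joint passes its speed limit or range.

## Working session

There is one attempt and no reset: what is moved stays moved. The work goes in short steps, Python scripts to look and compute and a shell command to move; the robot and the scene stay as the last step left them, time stands still between calls to the robot, and variables do not carry over. Pictures are saved under pics/ and viewed, at most 10 in all, crops included, and the job is handed in when it is done.

```bash
mkdir -p pics
python3 - <<'E'
from workcell import bot
import cv2,numpy as np
s=bot.observe();print(s['position'],s['tool_rot'],s['clock'],bot.tip_reach)
for c in('side','top'):
    p=bot.grab_frame(c)
    cv2.imwrite(f'pics/{c}0.png',p['img'][:,:,::-1])
    for n in('bin_empty','bin_full','stand_empty','stand_full','pivot_empty','pivot_full','edge_empty','edge_full','driver','jar','can'):
        try:print(c,n,[(np.round(d['xyz'],3).tolist(),round(d['conf'],2)) for d in bot.spot_point(n,p)[:2]])
        except Exception as e:print(n,e)
print(bot.observe()['clock'])
E
```

```text
[0.18036279 0.59814236 0.30329487] [-3.14042406e+00  7.21715753e-05  2.84875568e+00] 0.0 0.0726
side bin_empty [([0.694, 0.178, 0.002], 0.6)]
side bin_full [([0.671, -0.224, 0.004], 0.95)]
side stand_empty [([0.524, 0.178, -0.0], 0.86)]
side stand_full [([0.488, -0.223, -0.001], 0.85)]
side pivot_empty [([0.524, 0.176, 0.088], 0.64)]
pivot_full it knows: bin_empty, bin_full, can, driver, edge_empty, edge_full, jar, pivot_empty, stand_empty, stand_full
side edge_empty [([0.537, 0.279, 0.105], 0.82)]
side edge_full [([0.48, -0.124, 0.115], 0.97)]
side driver [([0.708, -0.012, -0.002], 0.7)]
side jar [([0.543, -0.419, -0.002], 0.67)]
side can [([0.681, -0.408, 0.003], 0.68), ([0.693, 0.178, 0.002], 0.27)]
top bin_empty [([0.691, 0.177, -0.003], 0.72)]
top bin_full [([0.668, -0.228, -0.001], 0.76)]
top stand_empty []
top stand_full [([0.49, -0.223, 0.003], 0.72)]
top pivot_empty [([0.523, 0.18, 0.087], 0.56)]
pivot_full it knows: bin_empty, bin_full, can, driver, edge_empty, edge_full, jar, pivot_empty, stand_empty, stand_full
top edge_empty [([0.533, 0.277, 0.105], 0.65)]
top edge_full [([0.481, -0.132, 0.114], 0.89)]
top driver [([0.71, -0.016, 0.003], 0.93)]
top jar [([0.54, -0.419, 0.001], 0.85)]
top can [([0.679, -0.41, -0.004], 0.6), ([0.491, -0.223, 0.0], 0.47)]
1.1
```

View pics/side0.png

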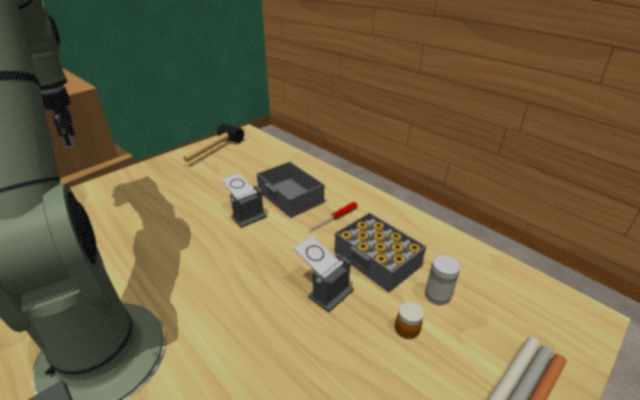

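View pics/top0.png

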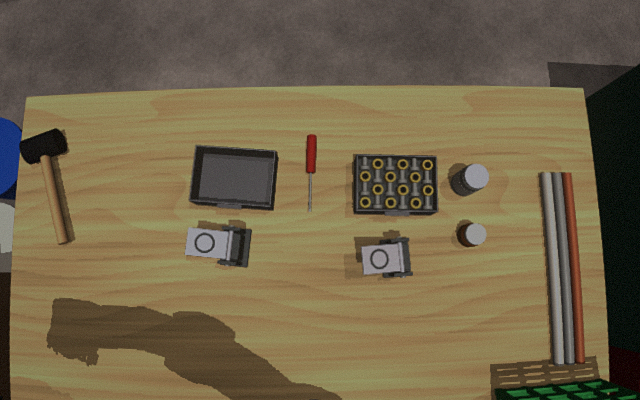

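The empty bin is the left one (top view ~235,178). Its marker is at ~(220,245), with pivot (0.523, 0.178, 0.087) and edge (0.535, 0.278, 0.105), 102 mm apart as expected. I'll shut the fingers, move to its left and tilt so the fingers come in under the paddle.

```bash
python3 -m jog '[[[-22,-5,3,0,0,0,0],[-23,-5,3,0,0,0,0],[-23,-5,3,0,0,0,0],[-23,-5,3,0,0,0,0],[-23,-5,3,0,0,0,0]]]'
python3 -m jog '[[[-23,-5,3,0,0,0,0],[-23,-5,3,0,0,0,0],[-23,-5,3,0,0,0,0],[-23,-5,3,0,0,0,0],[-23,-5,3,0,0,0,0]]]'
python3 -m jog '[[[-23,-5,3,0,0,0,0],[-23,-5,3,0,0,0,0],[-23,-5,3,0,0,0,0],[-23,-5,3,0,0,0,0],[-23,-5,3,0,0,0,0]]]'
python3 -m jog '[[[-23,-5,3,0,0,-0.09,0],[-23,-5,3,0,0,-0.09,0],[0,0,0,0.1,0,0,0],[0,0,0,0.1,0,0,0],[0,0,0,0.1,0,0,0]]]'
python3 -m jog '[[[0,0,0,0.1,0,0,0],[0,0,0,0.1,0,0,0],[0,0,0,0.1,0,0,0],[0,0,0,0.1,0,0,0],[0,0,0,0.08,0,0,0]]]'
cat > h.py <<'E'
from workcell import bot
import numpy as np
from scipy.spatial.transform import Rotation as Ro
P=np.array([.5235,.178,.085]); yaw=-0.11
U=np.array([-np.sin(yaw),np.cos(yaw),0]); H=np.array([np.cos(yaw),np.sin(yaw),0]); Z=np.array([0,0,1.])
def st():
    s=bot.observe(); R=Ro.from_euler('xyz',s['tool_rot']).as_matrix(); tcp=np.array(s['position']); tip=tcp+R[:,2]*bot.tip_reach
    return s,R,tcp,tip
def rel(p): return np.round(1000*np.array([(p-P)@H,(p-P)@U,p[2]]),1)  # h,u,z(bench) mm
def show():
    s,R,tcp,tip=st()
    print('t',round(s['clock'],2),'reach',bot.tip_reach,'tcp',np.round(tcp,3),'tip h,u,z',rel(tip),'tilt',round(float(np.arctan2(-R[:,2]@U,-R[2,2])),3),'toolx.H',round(float(R[:,0]@H),3),'F',np.round(s['force'],1),'w',round(s['grip_width'],4))
    return s,R,tcp,tip
def togo(u,z,h=0,tilt=None):
    s,R,tcp,tip=st(); print('tool shift mm for tip',np.round(1000*R.T@(P+H*h/1e3+U*u/1e3+Z*(z/1e3-P[2])-tip),1))
E
python3 - <<'E'
from h import *
show(); togo(130,60)
p=bot.grab_frame('wrist'); print(np.round(p['tool_from_camera'],3))
import cv2; cv2.imwrite('pics/w1.png',p['img'][:,:,::-1])
for n in('pivot_empty','edge_empty','stand_empty'): print(n,[(np.round(d['xyz'],3).tolist(),round(d['conf'],2)) for d in bot.spot_point(n,p)[:2]])
E
```

```text
clock: 1.6
position: [0.2831, 0.541, 0.2888]
tool_rot: [3.142, 0.0, 2.849]
force: [0.2, 0.1, -1.2]
grip_width: 0.0122
finger_force: 0.0
clock: 2.1
position: [0.386, 0.4839, 0.2738]
tool_rot: [3.142, 0.0, 2.849]
force: [-0.8, 0.4, 0.4]
grip_width: 0.0001
finger_force: 0.0
clock: 2.6
position: [0.4889, 0.4268, 0.2588]
tool_rot: [3.142, -0.0, 2.849]
force: [-0.2, 0.4, -0.2]
grip_width: -0.0
finger_force: 0.0
clock: 3.1
position: [0.5305, 0.4061, 0.2533]
tool_rot: [-2.838, 0.001, 3.028]
force: [-1.0, -0.1, -0.6]
grip_width: -0.0004
finger_force: 0.0
clock: 3.6
position: [0.5299, 0.4069, 0.2526]
tool_rot: [-2.357, -0.0, 3.029]
force: [-0.2, 0.1, 0.1]
grip_width: 0.0002
finger_force: 0.0
t 3.6 reach 0.0726 tcp [0.53  0.407 0.253] tip h,u,z [-18.9 176.9 201.2] tilt 0.784 toolx.H -1.0 F [-0.2  0.1  0.1] w 0.0002
tool shift mm for tip [-19.   66.5 133. ]
[[-0.    -0.963 -0.269  0.069]
 [ 1.    -0.     0.001 -0.001]
 [-0.001 -0.269  0.963 -0.069]
 [ 0.     0.     0.     1.   ]]
pivot_empty [([0.519, 0.18, 0.086], 0.76)]
edge_empty [([0.54, 0.277, 0.105], 0.88), ([0.546, -0.414, 0.003], 0.73)]
stand_empty [([0.524, 0.176, 0.004], 0.65)]
```

```bash
python3 -m jog '[[[-4,20,20,0,0,0,0],[-4,20,20,0,0,0,0],[-4,20,20,0,0,0,0],[-4,20,20,0,0,0,0],[-3,20,20,0,0,0,0]]]' | head -2
python3 -m jog '[[[0,-8,10,0,0,0,0],[0,-8,10,0,0,0,0],[0,-8,9,0,0,0,0],[0,-8,9,0,0,0,0],[0,-8,9,0,0,0,0]]]'|head -4
python3 - <<'E'
from h import *
show(); togo(115,55); togo(68,131)
import cv2
p=bot.grab_frame('side'); cv2.imwrite('pics/s2.png',cv2.resize(p['img'][100:300,130:400,::-1],None,fx=2.9,fy=2.9))
E
```

```text
clock: 4.3
position: [0.55, 0.4045, 0.1115]
clock: 4.8
position: [0.5427, 0.343, 0.1072]
tool_rot: [-2.365, 0.001, 3.027]
force: [0.7, 0.0, -0.0]
t 4.8 reach 0.0726 tcp [0.543 0.343 0.107] tip h,u,z [  0.9 115.3  55.4] tilt 0.776 toolx.H -1.0 F [ 0.7  0.  -0. ] w -0.0001
tool shift mm for tip [0.9 0.1 0.5]
tool shift mm for tip [  0.6 -86.7 -20.8]
```

View pics/s2.png

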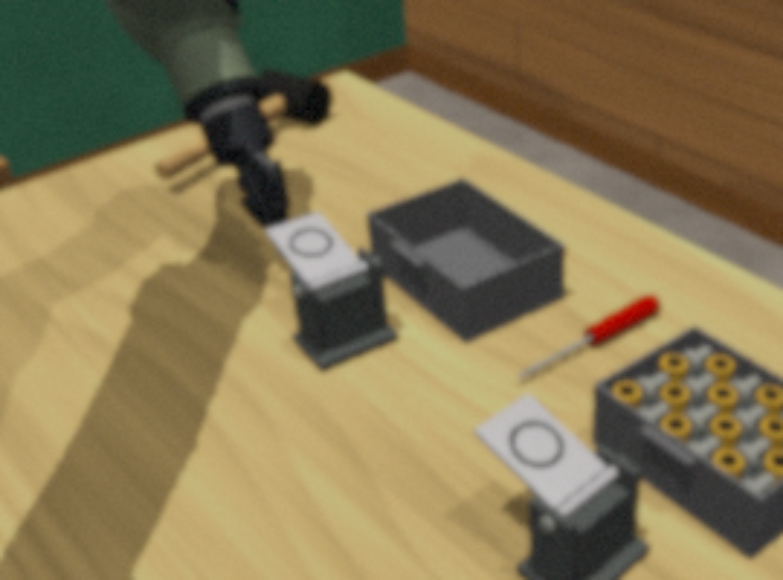

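The fingertips (crop ~270,215) are just below and outside the paddle's free edge. I'll sweep it up now.

```bash
python3 -m jog '[[[0,-7,1,0,0,0,0],[0,-7,1,0,0,0,0],[0,-8,0,0,0,0,0],[0,-8,0,0,0,0,0],[0,-8,-3,0,0,0,0]]]' | sed -n 2,4p
python3 -m jog '[[[0,-10,-4,0,0,0,0],[0,-10,-4,0,0,0,0],[0,-10,-4,0,0,0,0],[0,-10,-4,0,0,0,0],[0,-9,-4,0,0,0,0]]]'| sed -n 2,4p
python3 - <<'E'
from h import *
show(); togo(14,154)
import cv2
p=bot.grab_frame('side'); cv2.imwrite('pics/s3.png',cv2.resize(p['img'][100:300,130:400,::-1],None,fx=2.9,fy=2.9))
for n in('pivot_empty','edge_empty','stand_empty'): print(n,[(np.round(d['xyz'],3).tolist(),rel(d['xyz']),round(d['conf'],2)) for d in bot.spot_point(n,p)[:2]])
E
```

```text
position: [0.5392, 0.3175, 0.1342]
tool_rot: [-2.362, 0.0, 3.029]
force: [-0.1, 2.6, -0.7]
position: [0.537, 0.2966, 0.1833]
tool_rot: [-2.362, 0.0, 3.029]
force: [0.1, -0.0, -1.1]
t 5.85 reach 0.0726 tcp [0.537 0.297 0.183] tip h,u,z [  0.3  68.3 131.7] tilt 0.78 toolx.H -1.0 F [ 0.1 -0.  -1.1] w 0.0002
tool shift mm for tip [  0.1 -54.3  22.3]
pivot_empty [([0.525, 0.176, 0.09], array([ 1.9, -1.4, 89.9]), 0.57)]
edge_empty [([0.533, 0.249, 0.157], array([  1.5,  71.2, 157.2]), 0.9)]
stand_empty [([0.526, 0.178, -0.001], array([ 2.8,  0.7, -1. ]), 0.81), ([0.693, 0.177, 0.0], array([168.2,  17.5,   0.4]), 0.27)]
```

View pics/s3.png

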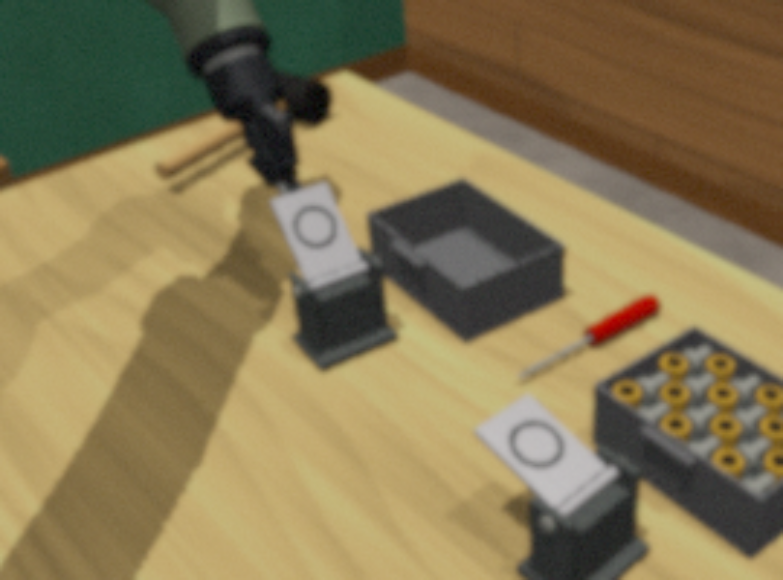

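The paddle stands at 45° (edge at u = 71, z = 157) and the stand hasn't moved. I'll carry on over the top.

```bash
python3 -m jog '[[[0,-9,1,0,0,0,0],[0,-10,1,0,0,0,0],[0,-9,2,0,0,0,0],[0,-9,6,0,0,0,0],[0,-9,6,0,0,0,0]]]' | sed -n 2,4p
python3 -m jog '[[[0,-8,6,0,0,0,0],[0,-8,8,0,0,0,0],[0,-8,8,0,0,0,0],[0,-6,8,0,0,0,0],[0,-6,10,0,0,0,0]]]'| sed -n 2,4p
python3 -m jog '[[[0,-4,10,0,0,0,0],[0,-4,10,0,0,0,0],[0,-3,8,0,0,0,0]]]'| sed -n 2,4p
python3 - <<'E'
from h import *
show(); togo(-45,136); togo(-60,120)
p=bot.grab_frame('side')
for n in('edge_empty','stand_empty'): print(n,[(rel(d['xyz']),round(d['conf'],2)) for d in bot.spot_point(n,p)[:2]])
E
```

```text
position: [0.532, 0.2523, 0.2036]
tool_rot: [-2.362, 0.0, 3.029]
force: [-0.0, 0.8, 0.2]
position: [0.5259, 0.1992, 0.2]
tool_rot: [-2.362, 0.0, 3.029]
force: [0.6, 0.8, -0.8]
position: [0.5227, 0.1717, 0.1875]
tool_rot: [-2.361, -0.0, 3.029]
force: [0.3, 0.9, 0.2]
t 7.35 reach 0.0726 tcp [0.523 0.172 0.188] tip h,u,z [ -0.3 -57.5 135.9] tilt 0.78 toolx.H -1.0 F [0.3 0.9 0.2] w -0.0
tool shift mm for tip [-0.2  8.8 -8.8]
tool shift mm for tip [-0.3  9.4 13.1]
edge_empty [(array([  1.1, -77. , 145.3]), 0.62), (array([0.8, 2.5, 1.7]), 0.35)]
stand_empty [(array([-0.7, -2.7,  1.5]), 0.79)]
```

```bash
python3 -m jog '[[[0,-7,0,-0.1,0,0,0],[0,-7,0,-0.1,0,0,0],[0,-7,0,-0.1,0,0,0],[0,-7,0,-0.1,0,0,0],[0,-7,0,-0.1,0,0,0]]]' | sed -n 2,4p
python3 -m jog '[[[0,-7,0,-0.1,0,0,0],[0,-7,0,-0.1,0,0,0],[0,-6,0,-0.08,0,0,0],[0,0,8,0,0,0,0],[0,0,8,0,0,0,0]]]'| sed -n 2,4p
python3 -m jog '[[[0,0,8,0,0,0,0],[0,0,5,0,0,0,0],[0,0,0,0,0,0,0]]]'| sed -n 2,4p
python3 - <<'E'
from h import *
show(); togo(-60,92)
p=bot.grab_frame('side')
for n in('edge_empty','stand_empty'): print(n,[(rel(d['xyz']),round(d['conf'],2)) for d in bot.spot_point(n,p)[:2]])
E
```

```text
position: [0.5199, 0.1444, 0.2077]
tool_rot: [-2.866, 0.002, 3.03]
force: [0.7, 0.8, -0.3]
position: [0.5177, 0.1244, 0.1944]
tool_rot: [-3.141, 0.0, 3.028]
force: [-0.3, 0.6, 0.3]
position: [0.5169, 0.1252, 0.1805]
tool_rot: [-3.14, -0.002, 3.031]
force: [0.2, 0.5, -0.1]
t 8.8 reach 0.0726 tcp [0.517 0.125 0.18 ] tip h,u,z [ -0.9 -53.3 107.9] tilt 0.001 toolx.H -1.0 F [ 0.2  0.5 -0.1] w -0.0004
tool shift mm for tip [-0.9 -6.7 15.9]
edge_empty [(array([ -2.8, -92.8, 115.4]), 0.66)]
stand_empty [(array([ 1.6, -1.7,  0.8]), 0.75), (array([  10. , -401.8,   -2.1]), 0.28)]
```

```bash
python3 -m jog '[[[0,-4,4,0,0,0,0],[0,0,4,0,0,0,0],[0,0,4,0,0,0,0],[0,0,3,0,0,0,0],[0,0,0,0,0,0,0]]]'| sed -n 2,4p
python3 -m jog '[[[0,0,1,0,0,0,0],[0,0,1,0,0,0,0],[0,0,0,0,0,0,0]]]'| sed -n 2,4p
python3 -m jog '[[[0,0,1,0,0,0,0],[0,0,0,0,0,0,0]]]'| sed -n 2,4p
python3 - <<'E'
from h import *
show()
p=bot.grab_frame('side')
for n in('edge_empty','stand_empty'): print(n,[(rel(d['xyz']),round(d['conf'],2)) for d in bot.spot_point(n,p)[:2]])
E
```

```text
position: [0.5168, 0.1204, 0.1662]
tool_rot: [-3.141, -0.001, 3.029]
force: [-0.6, 0.5, 0.7]
position: [0.517, 0.1204, 0.1646]
tool_rot: [3.142, 0.0, 3.029]
force: [0.2, 0.6, -0.0]
position: [0.5169, 0.1204, 0.1636]
tool_rot: [-3.142, 0.0, 3.029]
force: [1.0, 0.7, 0.1]
t 9.95 reach 0.0726 tcp [0.517 0.12  0.164] tip h,u,z [ -0.2 -58.   91. ] tilt 0.0 toolx.H -1.0 F [1.  0.7 0.1] w 0.0001
edge_empty [(array([  0.9, -97.3,  87.3]), 0.65)]
stand_empty [(array([ 0.8, -0.8, -0.8]), 0.84), (array([169. ,  16.5,   1. ]), 0.21)]
```

```bash
for i in 1; do python3 -m jog '[[[0,0,1,0,0,0,0],[0,0,0,0,0,0,0]]]'| sed -n 4p
python3 -m jog '[[[0,0,1,0,0,0,0],[0,0,0,0,0,0,0]]]'| sed -n 2,4p; done
python3 - <<'E'
from h import *
show()
E
```

```text
force: [-0.0, 0.2, -0.2]
position: [0.5169, 0.1204, 0.1615]
tool_rot: [-3.142, -0.0, 3.029]
force: [0.5, -0.1, 0.4]
t 10.5 reach 0.0726 tcp [0.517 0.12  0.162] tip h,u,z [ -0.2 -58.   88.9] tilt 0.0 toolx.H -1.0 F [ 0.5 -0.1  0.4] w 0.0001
```

```bash
python3 -m jog '[[[0,0,0.7,0,0,0,0],[0,0,0,0,0,0,0]]]'| sed -n 2,4p
python3 -m jog '[[[0,0,0.7,0,0,0,0],[0,0,0,0,0,0,0]]]'| sed -n 2,4p
python3 - <<'E'
from h import *
show()
E
```

```text
position: [0.5169, 0.1204, 0.1609]
tool_rot: [-3.142, -0.0, 3.029]
force: [0.2, -0.5, 0.1]
position: [0.517, 0.1204, 0.1605]
tool_rot: [3.142, 0.0, 3.029]
force: [-2.4, -1.1, 8.3]
t 10.9 reach 0.0726 tcp [0.517 0.12  0.161] tip h,u,z [ -0.1 -57.9  87.9] tilt -0.0 toolx.H -1.0 F [-2.4 -1.1  8.3] w 0.0001
```

Contact with the stop at tip z = 88 mm, as expected for a flat paddle, and the force is 8 N. I'll retreat straight up and check.

```bash
python3 -m jog '[[[0,0,-5,0,0,0,0],[0,0,-15,0,0,0,0],[0,0,-30,0,0,0,0],[0,0,-35,0,0,0,0],[0,0,-35,0,0,0,0]]]'| sed -n 2,4p
python3 -m jog '[[[25,0,-10,0,0,0,0],[30,0,-10,0,0,0,0],[30,0,0,0,0,0,0],[20,0,0,0,0,0,0],[0,0,0,0,0,0,0]]]'| sed -n 2,4p
python3 - <<'E'
from h import *
show()
import cv2
p=bot.grab_frame('side'); cv2.imwrite('pics/s4.png',cv2.resize(p['img'][100:300,130:400,::-1],None,fx=2.9,fy=2.9))
for n in('edge_empty','stand_empty','edge_full','stand_full'): print(n,[(np.round(d['xyz'],3),rel(d['xyz']),round(d['conf'],2)) for d in bot.spot_point(n,p)[:2]])
E
```

```text
position: [0.5167, 0.1203, 0.2817]
tool_rot: [-3.142, -0.0, 3.029]
force: [-0.5, 0.8, -0.4]
position: [0.4107, 0.1324, 0.3008]
tool_rot: [3.142, -0.0, 3.03]
force: [1.2, -0.6, -0.2]
t 11.9 reach 0.0726 tcp [0.411 0.132 0.301] tip h,u,z [-107.1  -57.7  228.2] tilt -0.0 toolx.H -1.0 F [ 1.2 -0.6 -0.2] w -0.0001
edge_empty [(array([0.516, 0.078, 0.085]), array([   3.1, -100.1,   85. ]), 0.62), (array([ 0.49 , -0.223, -0.002]), array([  10.2, -402.5,   -2. ]), 0.52)]
stand_empty [(array([ 0.529,  0.177, -0.001]), array([ 5.6, -0.5, -0.8]), 0.65)]
edge_full [(array([ 0.482, -0.124,  0.115]), array([  -8. , -305. ,  114.6]), 0.67)]
stand_full [(array([ 0.488, -0.222, -0.002]), array([   8.4, -402. ,   -1.8]), 0.68)]
```

View pics/s4.png

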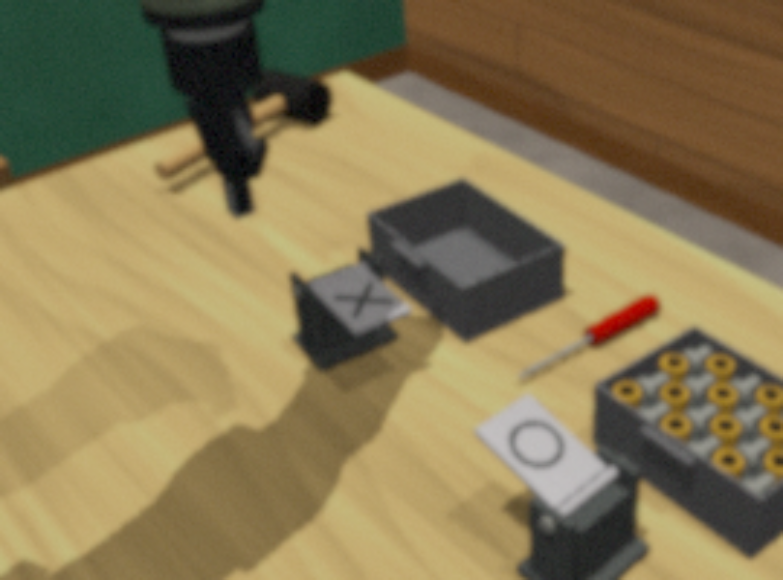

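The paddle (crop ~355,298) lies flat with the cross up and its edge at z = 85 mm. Both stands are unmoved and the robot is clear, so I'm handing in.

```bash
python3 -c "
from workcell import bot
print(bot.job_done())"
```

```text
the job is handed in; nothing more can be done
None
```

The empty (left) bin's paddle is flipped and pressed flat, crossed-bars face up; both stands and the full bin's marker measured unmoved, the arm is clear, and the job was handed in (no verdict was returned).

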